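# Bolt the board tray and hold the test fixture's cover open

### The job

On the board test fixture, first slide the barrel bolt fully home into its keeper so that the board tray cannot move, with the cover still shut. Then lift the hinged cover by its bar and hold it open at 45 degrees from closed, so that the board can be looked at: the cover falls shut if let go, so finish while still holding it there, steady, in the gripper with nothing else propping it and the bolt still home. Leave the other things on the bench where they are.

Things in the scene. Friction and masses are not known exactly. Their poses are not given: they have to be found in the camera images.
- fixture: Board test fixture, fixed to the bench: grey housing with a green circuit board in a well under a hinged cover; deck 50 mm above the bench. Origin on the bench under the cover's middle; x from the cover's bar to its hinge (away from the robot at yaw 0), y left, z up. Housing spans x -110 to +140, y -185 to +110 mm. The barrel bolt lies along x on the right-hand deck, at y -150.
- tray_bolt (a joint): Travel of the barrel bolt along the fixture's +x (away from the robot), in m: 0 = drawn right back, 0.045 = its end stop, fully home with the rod through the keeper. Starts between 0 and 0.012, clear of the keeper; stays where it is left; takes about 2 N to slide.
- bolt_knob (a point): Grip point on the bolt's knob, an upright steel post 12 mm in diameter on the 10 mm rod: on the post's axis, 98 mm above the bench; the post's top is at 114 mm and it is free all round from 76 mm up. In the fixture's frame it lies at x = -20 mm + bolt travel, y = -150 mm.
- keeper (a point): Middle of the keeper, the farthest of the three steel staples on the bolt's line (fixture x 95 mm, y -150 mm, 64 mm above the bench), which the rod must enter. The staples are 26 mm wide (48 over the feet), tops at 74 mm, spanning fixture x -78 to -47, 51 to 64 and (keeper) 85 to 105 mm.
- cover (a joint): Opening angle of the cover in rad: 0 = closed, flat; grows as its bar end rises; stop at 1.25; 45 degrees is 0.785. The cover is a dark steel frame with a clear window, 205 (x) by 210 (y) by 12 mm, top 62 mm above the bench when closed, 0.28 to 0.54 kg; it hinges freely and falls shut from any angle.
- cover_bar (a point): Middle of the cover's pull bar: round steel, 10 mm in diameter, along the fixture's y, 112 mm clear between its two arms, 45 mm out from the cover's near edge and 40 mm in front of the housing, so fingers can close on it from above, one each side. 56 mm above the bench when closed, 250 mm from the hinge axis; turns with the cover.
- cover_hinge (a point): Middle of the cover's hinge axis, which runs along the fixture's y on its far side: fixture x 100 mm, y 0, 56 mm above the bench. Does not move.
- solvent: Bystander: white plastic bottle, 56 mm across, 150 mm tall, standing left of the fixture. Origin at the centre of its underside.
- multimeter: Bystander: red and black hand multimeter lying on its back, 150 x 76 x 37 mm, right of the fixture. Origin at the centre of its underside.
- driver: Bystander: screwdriver 170 mm long, lying left of the fixture towards the robot. Origin near the middle, underneath; x along it.
- flux_tin: Bystander: flat round metal tin, 54 mm across, 45 mm tall, left of the fixture. Origin at the centre of its underside.

How it is judged:
By the outcome, as a careful person would: the job done as asked, in the order asked, and still so for the second after the job is handed in, while the arm keeps its last pose, push and grip.
It also fails if it takes over 45 s, if anything falls off the work surface, if the arm or the gripper's body presses on something with over 40 N, if the wrist force passes 120 N, or if a joint passes its speed limit or range.

### The arm

A 6-joint arm with a two-finger parallel gripper is mounted at the origin on the work surface. World frame = base frame: x ahead of the robot, y to its left, z up, the work surface at z = 0. Lengths are in m, angles in rad, forces in N, time in s.
With the tool pointing down it reaches from about 0.25 to 0.725 m from the base axis. Payload 9.7 kg.
Tool frame: the origin (TCP) lies at the very end of the fingers, on their centre line; the grasp point (between the pads) lies 19 mm behind it; z points along the fingers, y is the line along which they close (so a half turn about z gives the same grasp; the last joint's range is limited). The gripper opens to 85 mm and grips with 20 to 120 N. Pads are 22 mm wide; open, the fingers measure 114 mm over their backs; the gripper's body (76 mm by 85 mm) begins 54 mm behind the grasp point. The pads swing forward as they close: fully open they stand 13 mm farther back than shut.
Start: joints at [-1.157, 0.087, 0.176, 1.66, 0, 1.571], TCP at [0.221, -0.504, 0.231] pointing down, gripper open.
Joint ranges: [-3.13, 3.13], [-0.85, 1.81], [-1.15, 1.24], [-2.2, 2.28], [-1.44, 1.52], [-3.14, 3.14]. Speed limits (rad/s): [2.22, 2.22, 2.57, 3.14, 3.14, 3.14].

### API

Orientations are given as a unit quaternion [w, x, y, z].
In Python, from plant import bot gives the robot as it stands.
- The arm moves only by the shell command python3 -m creep 'ROWS' [FORCE]. ROWS is JSON, a list that holds one entry, the list of rows, each a list of 5 numbers: the opening, from -1 (shut) to 1 (fully open), then the shift along the tool's x, y, z in cm, then the turn about the tool's z in rad. A call has 1 to 20 rows; each row is the pose to reach, as a shift and turn from the pose commanded when the call began, along the tool's axes at that moment; what a row does not reach only later rows make up. A row lasts 1/8 s, in which the tool goes at most 62.5 mm and 10.7 degrees, less where a joint would pass 70% of its speed; a pose out of reach is approached as far as the arm can. A call with a gripper value outside its range is refused whole. The fingers move at their own pace and stop on an object; FORCE is the grip in N (left out, the last holds). Time passes only in rows, so rows that repeat a pose let the fingers close. It gives the time, the measured TCP pose, the force, the opening and the grip force at its end, in the units of the state.
- bot.get_obs(): the state, without advancing time (a new reading comes with each control period).
- bot.snapshot(name): name is "scene" or "top"; returns a dict with "pixels" (384x512x3 uint8, red, green, blue), "vertical_fov" (degrees; the focal length in pixels is half the picture's height over the tangent of half this angle, whatever the lens; pixels are square), "cx", "cy" (the principal point, pixels), "rvec" (rotation vector, rad) and "tvec" (3), from world to camera coordinates, as OpenCV has them. Camera axes: x right, y down, z forward; pixel columns grow to the right and rows downward; lengths in m; the calibration is good to about 2 mm. A picture is of the moment at which its call begins. There is no depth.
- bot.sign_off(): hands the job in; it is judged then, once.
The state is a dict: "time": time; "joints": joint angles; "qvel": joint speeds; "joint_efforts": joint torques, N m; "tcp_pos": TCP position; "tcp_rot": TCP orientation; "ft_force": force on the tool from outside, world axes, zero at the start; "wrist_torque": the same for the moment, N m; "width": finger opening in m; "finger_force": force on a finger pad.
Only numpy, scipy, OpenCV 4.12 (cv2) and the standard library are available. Lean on these libraries where they do the work, as an engineer would, in place of code of your own. Each camera call takes 0.05 s, during which the arm holds its last target. There are 200 camera calls.

## Working session

There is one attempt and no reset: what is moved stays moved. The work goes in short steps, Python scripts to look and compute and a shell command to move; the robot and the scene stay as the last step left them, time stands still between calls to the robot, and variables do not carry over. Pictures are saved under pics/ and viewed, at most 10 in all, crops included, and the job is handed in when it is done.

```bash
mkdir -p pics; ls; cat > h.py <<'E'
import numpy as np, cv2
from plant import bot
def snap(cam,name,crop=None,scale=1):
    s=bot.snapshot(cam); im=s["pixels"][:,:,::-1]
    np.savez(f"pics/{cam}.npz",**{k:np.array(s[k]) for k in("vertical_fov","cx","cy","rvec","tvec")})
    if crop: x0,y0,x1,y1=crop; im=im[y0:y1,x0:x1]
    im=cv2.resize(im,None,fx=scale,fy=scale,interpolation=cv2.INTER_CUBIC)
    cv2.imwrite(f"pics/{name}.png",im); return s
def cal(cam):
    s=np.load(f"pics/{cam}.npz"); f=192/np.tan(np.radians(s["vertical_fov"])/2)
    return np.array([[f,0,s["cx"]],[0,f,s["cy"]],[0,0,1]]),s["rvec"].astype(float),s["tvec"].astype(float)
def ray(cam,u,v,z):
    K,r,t=cal(cam); R=cv2.Rodrigues(r)[0]; d=R.T@np.linalg.inv(K)@[u,v,1]; o=-R.T@t.ravel()
    return o+d*(z-o[2])/d[2]
def proj(cam,P):
    K,r,t=cal(cam); return cv2.projectPoints(np.array(P,float).reshape(-1,1,3),r,t,K,None)[0].reshape(-1,2)
E
python3 - <<'E'
from h import *
snap("top","top1",scale=1.5); snap("scene","scene1",scale=1.5)
print(cal("top"),cal("scene"),bot.get_obs())
E
```

```text
pics
(array([[472.59288365,   0.        , 264.87411749],
       [  0.        , 472.59288365, 186.06161505],
       [  0.        ,   0.        ,   1.        ]]), array([ 2.15263944, -2.09297559,  0.18890785]), array([0.01052969, 0.61675637, 1.20421668])) (array([[355.89953877,   0.        , 261.42223077],
       [  0.        , 355.89953877, 191.80683482],
       [  0.        ,   0.        ,   1.        ]]), array([ 2.05485722,  0.93608684, -0.46979196]), array([-0.43758432, -0.19248135,  1.43946727])) {'time': 0.1, 'joints': array([-1.15700097e+00,  8.74022388e-02,  1.75213072e-01,  1.65979187e+00,
       -1.93740947e-05,  1.57078463e+00]), 'qvel': array([ 0.0005732 , -0.00242126,  0.00136477,  0.00239164, -0.00191774,
        0.00020506]), 'joint_efforts': array([-1.78676277e-03, -5.21563661e+01,  4.65652585e+01,  1.59914733e-02,
       -1.16110641e-07,  2.90041203e-05]), 'tcp_pos': array([ 0.22106154, -0.50339763,  0.23065537]), 'tcp_rot': array([-5.77732035e-04,  9.78671543e-01,  2.05430427e-01, -1.31161319e-04]), 'ft_force': array([-0.18188771,  0.06458559, -0.22290896]), 'wrist_torque': array([-0.00640612, -0.03133191,  0.01421028]), 'finger_force': 0.0, 'width': 0.08579097430102384}
```

View pics/top1.png

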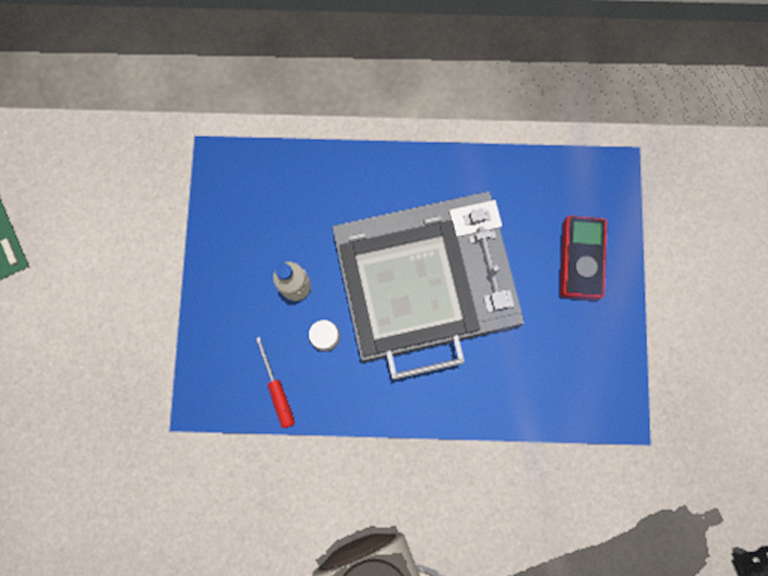

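View pics/scene1.png

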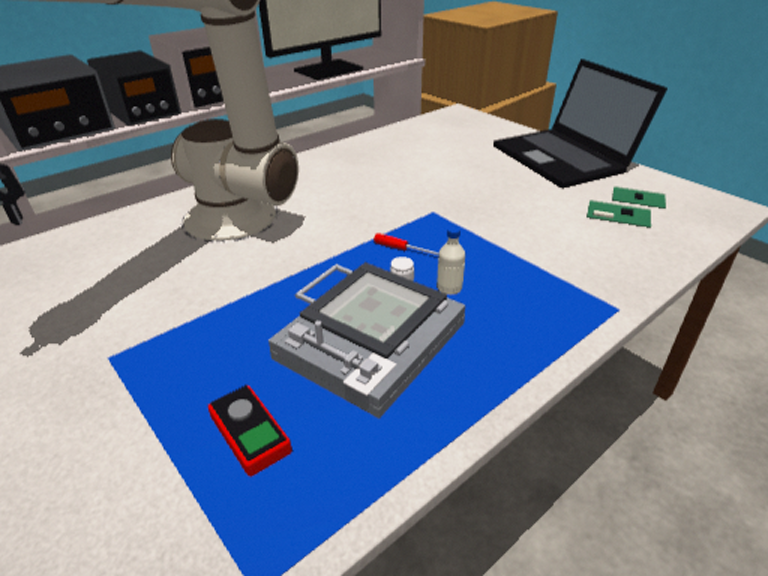

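The top view shows the fixture's deck corners at about (222,151), (327,129), (348,215), (240,240) in native pixels, the bar at about (285,246), and the knob near (329,179). The yaw is about +13°. I'll enlarge the view and fit the pose.

```bash
python3 - <<'E'
from h import *
snap("top","top2",(215,120,355,260),4.2)
c=[(222,151.3),(327,129),(348,215.3),(240,240)]
m=[(.14,.11),(.14,-.185),(-.11,-.185),(-.11,.11)]
for p in c: print(ray("top",*p,.05))
W=np.array([ray("top",*p,.05)[:2] for p in c],np.float32)
print(cv2.estimateAffinePartial2D(np.array(m,np.float32),W))
E
```

```text
[0.71031895 0.14721244 0.05      ]
[ 0.78126757 -0.13788409  0.05      ]
[ 0.54479389 -0.19456093  0.05      ]
[0.47157306 0.08914447 0.05      ]
(array([[ 0.95837305, -0.23814147,  0.60368246],
       [ 0.23814147,  0.95837305,  0.00834484]]), array([[1],
       [1],
       [1],
       [1]], dtype=uint8))
```

View pics/top2.png

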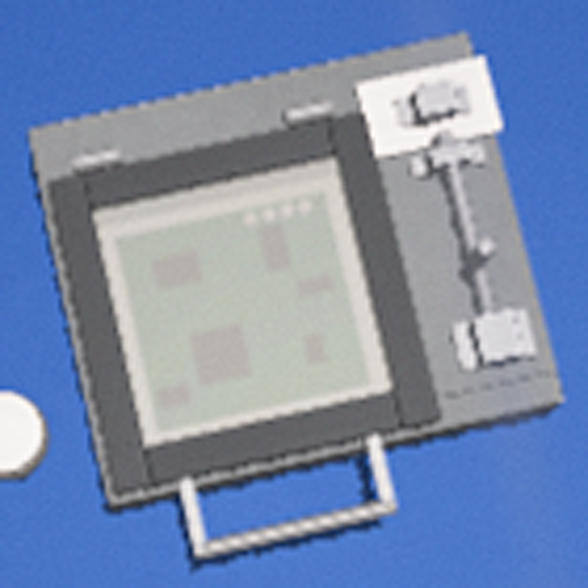

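Enlarged, the deck corners are at about (222.1,151), (326.2,128.3), (348.8,215.7), (240,239), the bar ends at (263.3,251) and (308.6,240), and the knob top at (330.2,178.3).

```bash
python3 - <<'E'
from h import *
from scipy.optimize import least_squares
q=lambda x,y:(215+x/4.2-.4,120+y/4.2-.4)
obs=[((.14,.11,.05),q(30,130)),((.14,-.185,.05),q(467,35)),((-.11,-.185,.05),q(562,402)),((-.11,.11,.05),q(105,498)),
 ((-.15,.061,.056),q(203,550)),((-.15,-.061,.056),q(393,507)),((.095,-.15,.074),q(437,100))]
def T(p,P):
    c,s=np.cos(p[2]),np.sin(p[2]); P=np.array(P); return np.c_[p[0]+c*P[:,0]-s*P[:,1],p[1]+s*P[:,0]+c*P[:,1],P[:,2]]
P=[o[0] for o in obs];U=np.array([o[1] for o in obs])
r=least_squares(lambda p:(proj("top",T(p,P))-U).ravel(),[.604,.008,.243],loss="soft_l1")
p=r.x;print(p,np.degrees(p[2]));print((proj("top",T(p,P))-U).round(1))
k=ray("top",*q(484,245),.114);c,s=np.cos(p[2]),np.sin(p[2]);d=k[:2]-p[:2]
print("knob",k,"fix",c*d[0]+s*d[1],-s*d[0]+c*d[1])
print("knob0,home,bar,hinge",T(p,[(-.02,-.15,.098),(.025,-.15,.098),(-.15,0,.056),(.1,0,.056)]))
# check in scene
np.set_printoptions(suppress=True)
print(proj("scene",T(p,[(-.02,-.15,.114),(-.15,.061,.056),(-.15,-.061,.056),(.14,-.185,.05)]))*1.5)
o=bot.get_obs();from scipy.spatial.transform import Rotation as R
print(R.from_quat(o["tcp_rot"],scalar_first=True).as_matrix())
E
```

```text
[0.60526752 0.0086994  0.24958544] 14.300192423162958
[[-0.7 -0.5]
 [ 0.5 -0.8]
 [ 0.8  0.2]
 [ 0.8  1.9]
 [-1.   0.2]
 [-0.7  0.1]
 [ 0.2 -0.5]]
knob [ 0.63129984 -0.13771188  0.114     ] fix -0.010938213302167037 -0.14830476078359486
knob0,home,bar,hinge [[ 0.62293756 -0.14159288  0.098     ]
 [ 0.66654323 -0.13047778  0.098     ]
 [ 0.45991528 -0.02835094  0.056     ]
 [ 0.70216901  0.03339963  0.056     ]]
[[312.96301997 319.50892946]
 [335.22005164 265.59539975]
 [296.38479956 294.01706886]
 [376.76083749 397.76101237]]
[[ 0.91561249  0.40206165 -0.00044254]
 [ 0.40206189 -0.91561202  0.0009331 ]
 [-0.00003003 -0.00103229 -0.99999947]]
```

The fit residual is under 2 px. The bolt is at about 9 mm of travel, with the knob at about (0.632, -0.139). I'll move above it first.

```bash
python3 -m creep '[[[0.2,5,-1.6,0,0.05],[0.2,10,-3.2,0,0.1],[0.2,15,-4.8,0,0.164],[0.2,20,-6.4,0,0.164],[0.2,25,-8,0,0.164],[0.2,30,-9.7,0,0.164],[0.2,35,-11.3,1,0.164],[0.2,40,-13,3,0.164],[0.2,45,-14.6,5,0.164],[0.2,50,-16.2,7,0.164],[0.2,52.2,-16.85,9,0.164],[0.2,52.2,-16.85,9,0.164],[0.2,52.2,-16.85,9,0.164]]]' 40; python3 - <<'E'
from h import *
snap("scene","scene2",(150,150,290,290),4.2)
t=bot.get_obs()["tcp_pos"];print(t,proj("scene",[t])); u=(proj("scene",[t,[.6317,-.139,.114]])-[150,150])*4.2;print(u)
E
```

```text
time: 1.78
tcp_pos: [0.6308, -0.1403, 0.1418]
tcp_rot: [0.0, 0.992, 0.124, -0.0]
ft_force: [0.5, -0.2, 0.9]
width: 0.0512
finger_force: 0.0
[ 0.6309051  -0.14052724  0.1423134 ] [[209.75141496 205.81984209]]
[[250.95594283 234.44333676]
 [257.90286828 269.81071129]]
```

View pics/scene2.png

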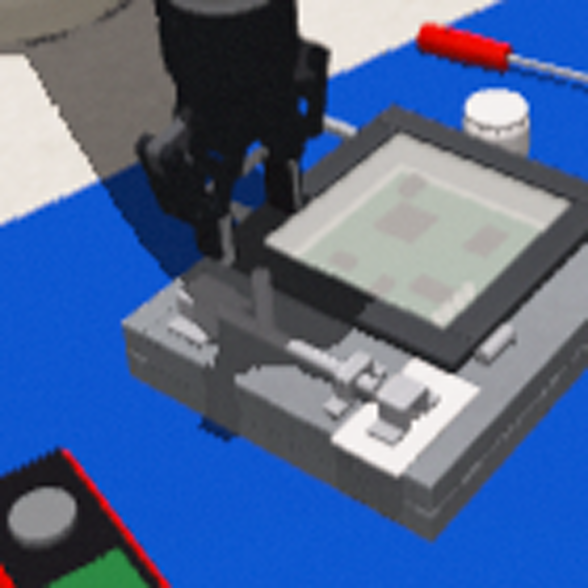

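The knob top sits at crop (261,270), as predicted, and the fingers straddle it. I'll descend and grip.

```bash
python3 -m creep '[[[0.2,0,0,2,0],[0.2,0,0,4,0],[0.2,0,0,5.5,0],[0.2,0,0,5.5,0],[-1,0,0,5.5,0],[-1,0,0,5.5,0],[-1,0,0,5.5,0],[-1,0,0,5.5,0],[-1,0,0,5.5,0],[-1,0,0,5.5,0]]]' 40
```

```text
time: 3.08
tcp_pos: [0.6317, -0.1394, 0.0873]
tcp_rot: [0.0, 0.992, 0.125, 0.001]
ft_force: [-1.6, 0.0, 6.5]
width: 0.0108
finger_force: 39.0
```

```bash
python3 -m creep '[[[-1,0.7,0,0,0],[-1,1.4,0,0,0],[-1,2.1,0,0,0],[-1,2.8,0,0,0],[-1,3.3,0,0,0],[-1,3.6,0,0,0],[-1,3.8,0,0,0],[-1,3.8,0,0,0]]]'
```

```text
time: 4.08
tcp_pos: [0.6679, -0.13, 0.0873]
tcp_rot: [0.0, 0.992, 0.125, -0.0]
ft_force: [-6.1, -0.0, 7.8]
width: 0.0103
finger_force: 39.6
```

```bash
python3 -m creep '[[[-1,0.2,0,0,0],[-1,0.4,0,0,0],[-1,0.4,0,0,0],[-1,0.4,0,0,0]]]'
```

```text
time: 4.58
tcp_pos: [0.6681, -0.13, 0.0872]
tcp_rot: [0.0, 0.992, 0.124, -0.004]
ft_force: [-25.0, -3.4, 15.7]
width: 0.0107
finger_force: 40.3
```

The end stop stiffened the push to 25 N with no further travel, so the bolt is home. I'll relax, release and rise straight up.

```bash
python3 -m creep '[[[-1,-0.4,0,0,0],[-1,-0.4,0,0,0],[0.2,-0.4,0,0,0],[0.2,-0.4,0,0,0],[0.2,-0.4,0,0,0],[0.2,-0.4,0,0,0],[0.2,-0.4,0,-3,0],[0.2,-0.4,0,-6,0],[0.2,-0.4,0,-9,0],[0.2,-0.4,0,-9,0]]]'; python3 - <<'E'
from h import *
t=bot.get_obs()["tcp_pos"];yaw=.2495;R=np.array([[np.cos(yaw),np.sin(yaw)],[np.sin(yaw),-np.cos(yaw)]])
print(t,"shift tool xy cm",R.T@(np.array([.4599,-.0284])-t[:2])*100)
E
```

```text
time: 5.82
tcp_pos: [0.6692, -0.1302, 0.1791]
tcp_rot: [0.001, 0.992, 0.125, 0.002]
ft_force: [0.6, 0.0, -0.1]
width: 0.0509
finger_force: 0.0
[ 0.66918386 -0.13021463  0.17912753] shift tool xy cm [-17.76635832 -15.03383016]
```

```bash
python3 -m creep '[[[0,-3,-2,0,-0.17],[0,-5,-4,0,-0.34],[-0.2,-7,-6,0,-0.52],[-0.2,-9,-8,0,-0.7],[-0.2,-11,-10,0,-0.87],[-0.2,-13,-12,0,-1.05],[-0.2,-15,-13.5,0,-1.22],[-0.2,-17,-15,0,-1.4],[-0.2,-17.7,-15,2,-1.571],[-0.2,-17.7,-15,5,-1.571],[-0.2,-17.7,-15,7,-1.571],[-0.2,-17.7,-15,7,-1.571],[-0.2,-17.7,-15,7,-1.571]]]'; python3 - <<'E'
from h import *
snap("scene","scene3",(150,130,290,270),4.2)
t=bot.get_obs()["tcp_pos"];print(t)
print((proj("scene",[t,[.4599,-.0284,.056],[.6665,-.1305,.114]])-[150,130])*4.2)
E
```

```text
time: 7.45
tcp_pos: [0.4597, -0.0285, 0.1067]
tcp_rot: [0.0, 0.613, 0.79, 0.0]
ft_force: [0.7, -0.5, 0.6]
width: 0.0344
finger_force: 0.0
[ 0.45995048 -0.02845047  0.10703336]
[[249.94118403 179.1385959 ]
 [256.13350159 236.04454221]
 [302.57475495 376.15526024]]
```

View pics/scene3.png

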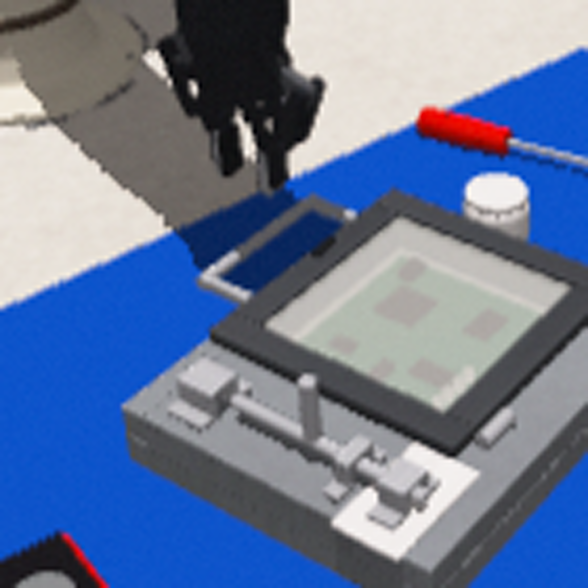

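The knob is at home (307,377), with the rod through the keeper, and the bar's middle is at (258,239), as predicted. I'll descend and grip the bar.

```bash
python3 -m creep '[[[-0.2,0,0,2,0],[-0.2,0,0,4,0],[-0.2,0,0,5.5,0],[-0.2,0,0,6.7,0],[-0.2,0,0,6.7,0],[-1,0,0,6.7,0],[-1,0,0,6.7,0],[-1,0,0,6.7,0],[-1,0,0,6.7,0],[-1,0,0,6.7,0]]]' 40
```

```text
time: 8.75
tcp_pos: [0.4614, -0.0281, 0.0404]
tcp_rot: [0.001, 0.613, 0.79, 0.002]
ft_force: [7.6, 2.3, -1.3]
width: 0.0085
finger_force: 38.9
```

```bash
python3 -m creep '[[[-1,0,0.23,-1.31,0],[-1,0,0.34,-2.61,0],[-1,0,0.51,-3.91,0],[-1,0,0.75,-5.2,0],[-1,0,1.05,-6.47,0],[-1,0,1.42,-7.73,0],[-1,0,1.86,-8.96,0],[-1,0,1.86,-8.96,0],[-1,0,1.86,-8.96,0]]]'
```

```text
time: 9.88
tcp_pos: [0.4768, -0.0241, 0.1296]
tcp_rot: [-0.0, 0.614, 0.79, -0.001]
ft_force: [-7.5, -2.5, 0.9]
width: 0.008
finger_force: 39.3
```

```bash
python3 -m creep '[[[-1,0,0.4,-1.21,0],[-1,0,0.96,-2.39,0],[-1,0,1.59,-3.54,0],[-1,0,2.27,-4.66,0],[-1,0,3.01,-5.73,0],[-1,0,3.81,-6.77,0],[-1,0,4.66,-7.77,0],[-1,0,5.56,-8.72,0],[-1,0,5.56,-8.72,0],[-1,0,5.56,-8.72,0],[-1,0,5.56,-8.72,0]]]'; python3 - <<'E'
from h import *
snap("scene","scene4",(130,80,290,240),3.7); snap("top","top4",(215,120,355,260),4.2)
t=bot.get_obs()["tcp_pos"];print(t)
E
```

```text
time: 11.25
tcp_pos: [0.5306, -0.0102, 0.2185]
tcp_rot: [0.0, 0.613, 0.79, -0.0]
ft_force: [-13.2, -4.8, 10.3]
width: 0.0084
finger_force: 40.2
[ 0.53062126 -0.0102083   0.21848944]
```

View pics/scene4.png

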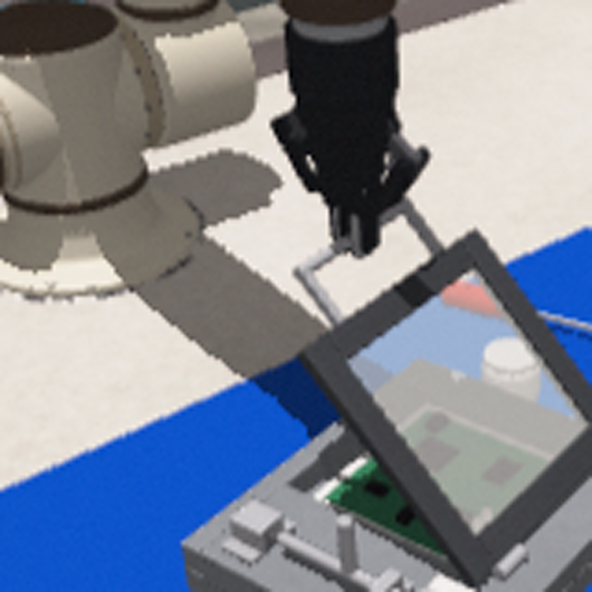

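View pics/top4.png

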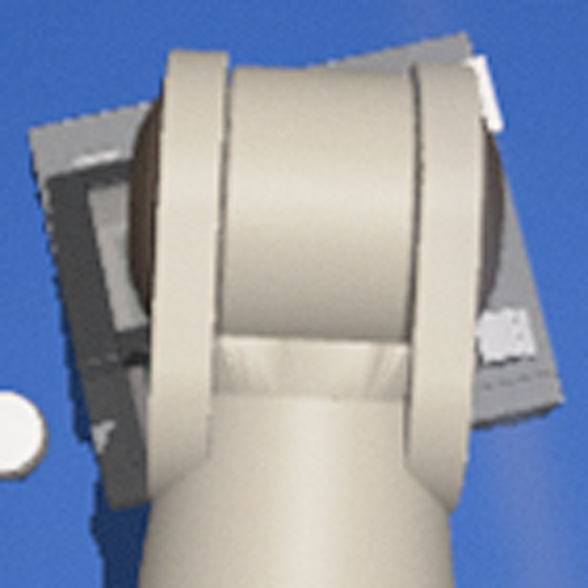

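The cover is open with the bar in the fingers (bar corners at about (302,270) and (405,207)), and the bolt looks unmoved. The residual force is radial, pushing away from the hinge, so I'll ease outward and then check the angle from the picture.

```bash
python3 -m creep '[[[-1,0,-0.1,-0.07,0],[-1,0,-0.2,-0.14,0],[-1,0,-0.2,-0.14,0],[-1,0,-0.2,-0.14,0]]]'; python3 - <<'E'
from h import *
snap("scene","scene5",(180,110,290,250),4.2)
t=bot.get_obs()["tcp_pos"];print(t)
p=[.6053,.0087,.2496];c,s=np.cos(p[2]),np.sin(p[2])
for a in (0.70,.785,.87):
  L=[]
  for y in (.061,-.061):
    x=.1-.25*np.cos(a);L.append((p[0]+c*x-s*y,p[1]+s*x+c*y,.056+.25*np.sin(a)))
  for y in (.105,-.105): # cover near edge, top face 6mm above the plane
    x=.1-.205*np.cos(a)+.006*np.sin(a);L.append((p[0]+c*x-s*y,p[1]+s*x+c*y,.056+.205*np.sin(a)+.006*np.cos(a)))
  print(a,((proj("scene",L)-[180,110])*4.2).round().tolist())
E
```

```text
time: 11.85
tcp_pos: [0.5296, -0.0104, 0.2177]
tcp_rot: [-0.0, 0.613, 0.79, 0.0]
ft_force: [-2.1, -0.3, 0.1]
width: 0.0085
finger_force: 39.3
[ 0.52956471 -0.01048449  0.21757592]
0.7 [[233.0, 117.0], [114.0, 193.0], [316.0, 137.0], [117.0, 276.0]]
0.785 [[249.0, 102.0], [129.0, 178.0], [330.0, 126.0], [130.0, 265.0]]
0.87 [[266.0, 89.0], [147.0, 165.0], [345.0, 117.0], [145.0, 256.0]]
```

View pics/scene5.png

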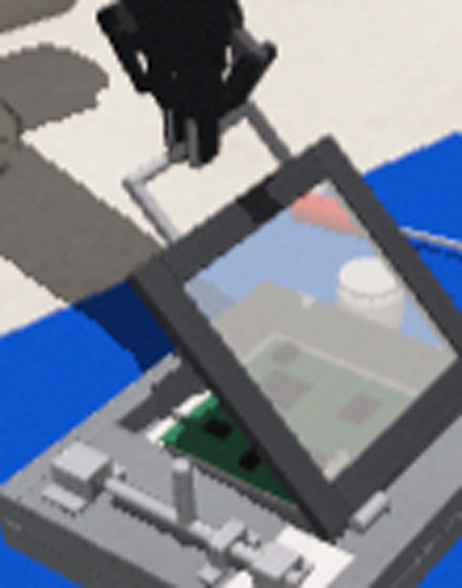

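The knob is still at native (223,220), unchanged, and the bar end at (128,182) gives about 44.5°, which agrees with the TCP arc. One small nudge, then I'll settle and sign off.

```bash
python3 -m creep '[[[-1,0,0.1,-0.1,0],[-1,0,0.1,-0.1,0],[-1,0,0.1,-0.1,0],[-1,0,0.1,-0.1,0],[-1,0,0.1,-0.1,0],[-1,0,0.1,-0.1,0]]]' && python3 -c "
from plant import bot
print(abs(bot.get_obs()['qvel']).max()); print(bot.sign_off())"
```

```text
time: 12.65
tcp_pos: [0.5304, -0.0102, 0.2185]
tcp_rot: [-0.0, 0.613, 0.79, 0.0]
ft_force: [-3.6, 0.3, 0.3]
width: 0.0085
finger_force: 39.4
0.001529213881313073
the job is handed in; nothing more can be done
None
```

The job is handed in at 12.7 s: the bolt is pushed home to its end stop, and the gripper is holding the cover steady at about 45° (arm position and camera agree to within about 1°); nothing else on the bench was touched.

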